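# Slide the pastry ruler over the block's edge and lay it on the prep board

### The job

The thin steel pastry ruler lies flat on the butcher's block. Slide it lengthwise until one end sticks out a few centimetres past the side of the block, pinch it by an end, lift it clear and lay it flat, tick marks up, in the middle of the wooden prep board, along the board's length. Leave the round cork coaster where it is.

Things in the scene. Friction and masses are not known exactly. Their poses are not given: they have to be found in the camera images.
- ruler: flat stainless steel ruler with black tick marks, 40 (x) x 200 (y) x 4 (z) mm, 90 g, loose, square ends; origin at the centre of its underside, long axis y, z up out of the face with the tick marks. It starts flat on the block, roughly along the block's y axis (within 8 degrees). It slides easily on the oiled block (friction about 0.3): shut fingertips pressed down on it with 3 to 10 N drag it along; it can also be pushed by an end. It is gripped across its 40 mm width.
- block: heavy wooden butcher's block, 220 (x) x 260 (y) mm, its flat top 45 mm above the worktop, fixed; origin at the centre of its underside, on the worktop; its two short sides (220 mm long) are at y = +130 and -130 mm of its own frame. It stands left or right, beside the prep board, turned up to 10 degrees. A food tin 75 mm across and 58 mm high also stands on its far half.
- prep_board: flat beech board, 200 (x) x 300 (y) x 16 (z) mm, lying fixed on the worktop; origin at the centre of its underside, long axis y; turned up to 10 degrees. A wall cabinet hangs over the worktop's far part (from about x = 0.6 m on, 0.48 m above the worktop): swing the arm across close to the robot.
- coaster: round cork coaster, 80 mm across, 6 mm thick, loose, lying on the far half of the block; origin at the centre of its underside. Bystander.

How it is judged:
By the outcome, as a careful person would: the job done as asked, in the order asked, and still so for the second after the job is handed in, with the robot touching nothing.
It also fails if it takes over 61 s, if anything falls off the work surface, if the arm or the gripper's body presses on something with over 40 N, if the wrist force passes 120 N, or if a joint passes its speed limit or range.

### The arm

A 6-joint arm with a two-finger parallel gripper is mounted at the origin on a cart in front of the work surface, level with it; the furniture and walls round the work are solid. World frame = base frame: x ahead of the robot, y to its left, z up, the work surface at z = 0. Lengths are in mm, angles in degrees, forces in N, time in s.
With the tool pointing down it reaches from about 350 to 875 mm from the base axis. Payload 4.2 kg.
Tool frame: the origin (TCP) lies at the very end of the fingers, on their centre line; the grasp point (between the pads) lies 19 mm behind it; z points along the fingers, y is the line along which they close (so a half turn about z gives the same grasp; the last joint's range is limited). The gripper opens to 85 mm and grips with 20 to 120 N. Pads are 22 mm wide; open, the fingers measure 114 mm over their backs; the gripper's body (76 mm by 85 mm) begins 54 mm behind the grasp point. The pads swing forward as they close: fully open they stand 13 mm farther back than shut.
Start: joints at [-56.517, 22.042, 0.453, 0, -68.411, -14.817], TCP at [200.057, -592.095, 231.312] pointing down, gripper open.
Joint ranges: [-179.83, 179.83], [-69.29, 118.12], [-61.27, 80.66], [-181.25, 117.63], [-171.15, -9.14], [-177.46, 177.46]. Speed limits (degrees/s): [159.86, 159.86, 180, 180, 180, 180].

### API

Orientations are given as [roll, pitch, yaw] about the fixed x, y, z axes, in that order (R = Rz(yaw) Ry(pitch) Rx(roll)).
In Python, from bench import env, eyes, ticket gives the robot as it stands.
- The arm moves only by the tool move_arm, never from a script. Its argument "motion" is a list of rows, each a list of 5 numbers: the shift along the tool's x, y, z as a fraction of full scale, then the turn about the tool's z as a fraction of full scale, then the opening, from 0 (shut) to 1 (fully open). In form: [[dx, dy, dz, spin, gripper], ...]. A call has 1 to 12 rows; each row shifts and turns the commanded pose from where the row before left it, along the tool's axes as they then stand; what a row does not reach is not made up. Full scale, the value 1, is 0.025 m for a shift and 5 degrees for a turn. A row lasts 1/10 s, in which the tool goes at most 50 mm and 8.59 degrees, less where a joint would pass 70% of its speed; a pose out of reach is approached as far as the arm can. A call with a number of a shift or a turn outside -1 to 1 is refused whole. A call with a gripper value outside its range is refused whole. The fingers move at their own pace and stop on an object; "newtons" is the grip in N (left out, the last holds). Time passes only in rows, so rows that do not move let the fingers close. It gives the time, the measured TCP pose, the force, the opening and the grip force at its end, in the units of the state.
- env.get_obs(): the state, without advancing time (a new reading comes with each control period).
- eyes.capture(name): name is "scene" or "top" or "wrist"; returns a dict with "pixels" (400x640x3 uint8, blue, green, red), "z_map" (400x640 float32, mm along the optical axis (not along the pixel's ray), 0 where there is no reading), "fx", "fy", "cx", "cy" (pixels), "extrinsics" (4x4, takes a point from world to camera coordinates); the wrist camera has in their place "T_tool_cam" (4x4, takes a point from camera to tool coordinates, whose origin is the TCP and whose axes are the flange's). Camera axes: x right, y down, z forward; pixel columns grow to the right and rows downward; lengths in mm; the calibration is good to about 2 mm. The wrist camera is an equidistant fisheye: a pixel r from the principal point sees the ray r / f radians off the axis. A picture is of the moment at which its call begins: read the wrist's pose just before it.
- ticket.finish_job(): hands the job in; it is judged then, once.
The state is a dict: "time_s": time; "q": joint angles; "qd": joint speeds; "effort": joint torques, N m; "ee_pos": TCP position; "ee_rot": TCP orientation; "force": force on the tool from outside, world axes, zero at the start; "ft_torque": the same for the moment, N m; "finger_gap": finger opening in mm; "grasp_force": force on a finger pad.
Only numpy, scipy, OpenCV 4.12 (cv2) and the standard library are available. Lean on these libraries where they do the work, as an engineer would, in place of code of your own. Each camera call takes 0.05 s, during which the arm holds its last target. There are 200 camera calls.

## Working session

There is one attempt and no reset: what is moved stays moved. The work goes in short steps, Python scripts to look and compute and a tool call to move; the robot and the scene stay as the last step left them, time stands still between calls to the robot, and variables do not carry over. Pictures are saved under pics/ and viewed, at most 10 in all, crops included, and the job is handed in when it is done.

Besides the shell and the picture viewer there is one more tool, called after "Call:" in YAML: its name, and indented under it one key for each argument. move_arm: Moves the arm, as the interface text tells. Shift numbers are shares of 0.025 m and turn numbers shares of 5 degrees, none past 1 either way. Its arguments: {"type":"object","properties":{"motion":{"type":"array"},"newtons":{"type":"number"}},"required":["motion"]}

```bash
mkdir -p pics
cat > h.py <<'E'
import numpy as np,cv2
from bench import env,eyes,ticket
from scipy.spatial.transform import Rotation as R
def cap(n):
    return eyes.capture(n)
def world(c,z):
    "pixel->world on plane z map"
    E=np.array(c["extrinsics"]);Ei=np.linalg.inv(E)
    def f(u,v):
        d=Ei[:3,:3]@np.array([(u-c["cx"])/c["fx"],(v-c["cy"])/c["fy"],1]);o=Ei[:3,3]
        return o+d*(z-o[2])/d[2]
    return f
def pts(c):
    E=np.linalg.inv(np.array(c["extrinsics"]));z=c["z_map"]
    v,u=np.mgrid[:400,:640]
    P=np.stack([(u-c["cx"])/c["fx"]*z,(v-c["cy"])/c["fy"]*z,z],-1)
    return P@E[:3,:3].T+E[:3,3]
E
python3 - <<'E'
from h import *
o=env.get_obs();print({k:np.round(o[k],2) for k in("time_s","ee_pos","ee_rot","force","finger_gap")})
c=cap("top");np.savez("top.npz",**c)
d=cap("scene");np.savez("scene.npz",**d)
cv2.imwrite("pics/a.png",c["pixels"]);cv2.imwrite("pics/b.png",d["pixels"])
E
```

```text
{'time_s': np.float64(0.0), 'ee_pos': array([ 199.86, -591.57,  230.24]), 'ee_rot': array([ 179.88,   -0.  , -161.34]), 'force': array([ 0.1 ,  0.11, -0.47]), 'finger_gap': np.float64(85.26)}
```

View pics/a.png

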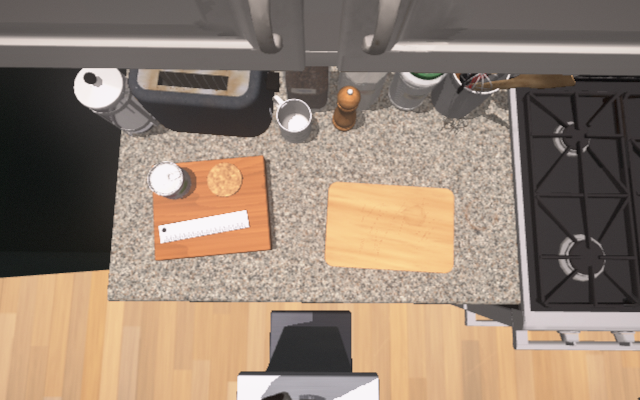

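View pics/b.png

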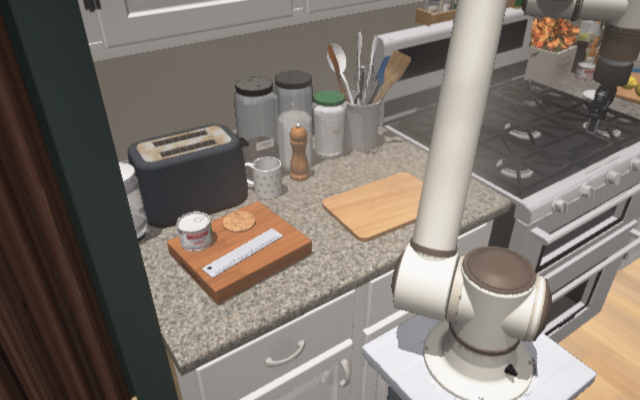

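The top view shows the block at left, roughly columns 152–270 and rows 157–258, with the ruler from about (158,232) to (248,218). The coaster is at (225,180) and the tin at (168,180). The board spans (326–455, 183–272). The scene view agrees, so I'll slide the ruler to the right, toward the board.

Run:
```python
from h import *
c=dict(np.load("top.npz"));P=pts(c);im=c["pixels"];hsv=cv2.cvtColor(im,cv2.COLOR_BGR2HSV)
f0=world(c,0);print(f0(320,200),f0(100,200),f0(320,100))
def rect(m,z,name):
    m=cv2.morphologyEx(m.astype(np.uint8),cv2.MORPH_CLOSE,np.ones((5,5)))
    cs=cv2.findContours(m,cv2.RETR_EXTERNAL,cv2.CHAIN_APPROX_NONE)[0]
    k=max(cs,key=cv2.contourArea)[:,0,:];f=world(c,z)
    W=np.array([f(u,v)[:2] for u,v in k],np.float32)
    (cx,cy),s,a=cv2.minAreaRect(W);b=cv2.boxPoints(((cx,cy),s,a))
    e=max((b[1]-b[0],b[2]-b[1]),key=np.linalg.norm)
    ang=np.degrees(np.arctan2(e[1],e[0]))%180
    print(name,np.round((cx,cy),1),np.round(s,1),"long axis deg",round(ang,1),"\n",np.round(b,0).tolist())
Z=P[...,2];u=np.arange(640)[None]
X,Y=np.mgrid[:400,:640]
blk=(Y>130)&(Y<290)&(X>145)&(X<270)
rect(blk&(Z>30)&(Z<75),45,"block")
rect(blk&(X>200)&(X<250)&(hsv[...,1]<90)&(Z>30),49,"ruler")
brd=(Y>310)&(Y<470)&(X>170)&(X<285)
rect(brd&(hsv[...,1]>95)&(Z>8)&(Z<40),16,"board")
print(np.median(Z[blk&(hsv[...,1]<90)&(X>205)&(X<245)&(Y>170)&(Y<240)]),np.median(Z[200:250,360:430]))
```

```text
[548.59772326 -25.27151033   0.        ] [542.78518953 501.00872736   0.        ] [801.07696509 -23.09055352   0.        ]
block [525.2 225.4] [219.3 260.3] long axis deg 96.0 
 [[402.0, 343.0], [430.0, 84.0], [648.0, 107.0], [621.0, 366.0]]
ruler [478.5 245.3] [ 65.9 221.5] long axis deg 93.2 
 [[439.0, 354.0], [452.0, 133.0], [518.0, 137.0], [505.0, 358.0]]
board [ 486.1 -188.3] [298.  198.6] long axis deg 87.1 
 [[379.0, -332.0], [578.0, -342.0], [593.0, -45.0], [394.0, -34.0]]
49.27959979854268 15.833015918433546
```

Run:
```python
from h import *
c=dict(np.load("top.npz"));im=c["pixels"];hsv=cv2.cvtColor(im,cv2.COLOR_BGR2HSV)
m=((hsv[...,1]<70)&(hsv[...,2]>110)).astype(np.uint8)
g=np.zeros_like(m);cv2.fillPoly(g,[np.array([[157,208],[266,200],[268,250],[157,254]])],1);m&=g
m=cv2.morphologyEx(m,cv2.MORPH_CLOSE,np.ones((3,3)))
k=max(cv2.findContours(m,cv2.RETR_EXTERNAL,cv2.CHAIN_APPROX_NONE)[0],key=cv2.contourArea)[:,0,:]
f=world(c,49);W=np.array([f(*p)[:2] for p in k],np.float32)
r=cv2.minAreaRect(W);print(r,np.round(cv2.boxPoints(r)).tolist())
```

```text
((479.5864562988281, 236.59384155273438), (40.9556770324707, 200.8930206298828), 10.986652374267578) [[440.0, 331.0], [479.0, 134.0], [519.0, 142.0], [481.0, 339.0]]
```

Call:
move_arm:
  motion:
    - [0,0,0,-0.97,0]
    - [0,0,0,-0.97,0]
    - [0,0,0,-0.97,0]
    - [0,0,0,-0.97,0]
    - [0,0,0,-0.97,0]
    - [0,0,0,-0.97,0]
    - [0,0,0,-0.97,0]
    - [0,0,0,-0.97,0]
    - [0,0,0,-0.97,0]
    - [0,0,0,-0.97,0]
    - [0,0,0,-0.97,0]
    - [0,0,0,-0.97,0]

```text
time_s: 1.3
ee_pos: [199.9, -591.8, 230.6]
ee_rot: [180.0, 0.1, -102.9]
force: [0.1, -0.6, 0.9]
finger_gap: -0.1
grasp_force: 0.0
```

Call:
move_arm:
  motion:
    - [0,0,0,-0.97,0]
    - [0,0,0,-0.97,0]
    - [0,0,0,-0.97,0]
    - [0,0,0,-0.97,0]
    - [0,0,0,-0.97,0]
    - [0,-1,0,0,0]
    - [0,-1,0,0,0]
    - [0,-1,0,0,0]
    - [0,-1,0,0,0]
    - [0,-1,0,0,0]
    - [0,-1,0,0,0]

```text
time_s: 2.4
ee_pos: [348.0, -562.6, 230.6]
ee_rot: [180.0, 0.1, -78.9]
force: [-0.1, -0.6, 0.5]
finger_gap: 0.1
grasp_force: 0.0
```

Call:
move_arm:
  motion:
    - [-1,-0.37,0,0,0]
    - [-1,-0.37,0,0,0]
    - [-1,-0.37,0,0,0]
    - [-1,-0.37,0,0,0]
    - [-1,-0.37,0,0,0]
    - [-1,-0.37,0,0,0]
    - [-1,-0.37,0,0,0]
    - [-1,-0.37,0,0,0]
    - [-1,-0.37,0,0,0]
    - [-1,-0.37,0,0,0]
    - [-1,-0.37,0,0,0]
    - [-1,-0.37,0,0,0]

```text
time_s: 3.6
ee_pos: [398.0, -246.2, 231.0]
ee_rot: [180.0, 0.0, -78.9]
force: [1.1, -0.1, 0.4]
finger_gap: 0.1
grasp_force: 0.0
```

Call:
move_arm:
  motion:
    - [-1,-0.37,0,0,0]
    - [-1,-0.37,0,0,0]
    - [-1,-0.37,0,0,0]
    - [-1,-0.37,0,0,0]
    - [-1,-0.37,0,0,0]
    - [-1,-0.37,0,0,0]
    - [-1,-0.37,0,0,0]
    - [-1,-0.37,0,0,0]
    - [-1,-0.37,0,0,0]
    - [-1,-0.37,0,0,0]
    - [-1,-0.37,0,0,0]
    - [-1,-0.37,0,0,0]

```text
time_s: 4.8
ee_pos: [449.1, 69.4, 231.0]
ee_rot: [180.0, -0.0, -78.9]
force: [0.9, -0.8, -0.9]
finger_gap: 0.1
grasp_force: 0.0
```

Call:
move_arm:
  motion:
    - [-0.91,-0.36,0,0,0]
    - [-0.91,-0.36,0,0,0]
    - [-0.91,-0.36,0,0,0]
    - [-0.91,-0.36,0,0,0]
    - [-0.91,-0.36,0,0,0]
    - [-0.91,-0.36,0,0,0]
    - [-0.91,-0.36,0,0,0]
    - [0,0,1,0,0]
    - [0,0,1,0,0]
    - [0,0,1,0,0]
    - [0,0,1,0,0]
    - [0,0,1,0,0]

```text
time_s: 6.0
ee_pos: [480.2, 236.6, 105.1]
ee_rot: [180.0, -0.0, -78.9]
force: [-0.3, 0.9, 0.2]
finger_gap: -0.3
grasp_force: 0.0
```

Call:
move_arm:
  motion:
    - [0,0,1,0,0]
    - [0,0,0.6,0,0]
    - [0,0,0.3,0,0]
    - [0,0,0,0,0]
    - [0,0,0,0,0]

```text
time_s: 6.5
ee_pos: [480.9, 237.1, 59.4]
ee_rot: [-179.9, 0.0, -78.9]
force: [-0.3, -0.9, 0.4]
finger_gap: 0.3
grasp_force: 0.0
```

Run:
```python
from h import *
o=env.get_obs();print(o["ee_pos"],o["force"])
c=cap("wrist");cv2.imwrite("pics/c.png",c["pixels"])
```

```text
[480.92224524 237.09446362  59.37043694] [-0.26640294 -0.90003369  0.43470621]
```

View pics/c.png

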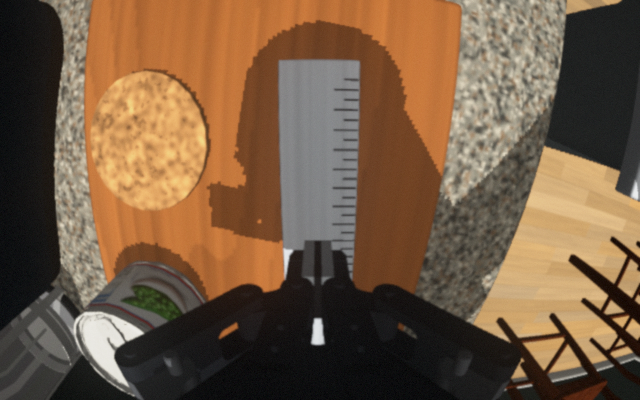

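The wrist view shows the shut fingertips centred over the ruler at about (318,250). The ruler's free end is at (318,60), and it is aligned with the tool. Next I'll press down.

Call:
move_arm:
  motion:
    - [0,0,0.2,0,0]
    - [0,0,0.12,0,0]
    - [0,0,0.04,0,0]
    - [0,0,0,0,0]
    - [0,0,0,0,0]

```text
time_s: 7.05
ee_pos: [480.6, 236.8, 49.9]
ee_rot: [-180.0, 0.0, -78.9]
force: [0.8, -0.1, 0.5]
finger_gap: -0.1
grasp_force: 0.0
```

Call:
move_arm:
  motion:
    - [0,0,0.04,0,0]
    - [0,0,0,0,0]
    - [0,0,0,0,0]

```text
time_s: 7.35
ee_pos: [480.7, 236.9, 49.1]
ee_rot: [-180.0, 0.0, -78.9]
force: [-1.1, -0.0, 2.6]
finger_gap: 0.3
grasp_force: 1.2
```

Call:
move_arm:
  motion:
    - [0,0,0.02,0,0]
    - [0,0,0,0,0]
    - [0,0,0,0,0]

```text
time_s: 7.65
ee_pos: [480.7, 237.0, 49.1]
ee_rot: [-180.0, 0.0, -78.9]
force: [-1.6, -0.6, 6.0]
finger_gap: -0.4
grasp_force: 3.0
```

Call:
move_arm:
  motion:
    - [0.1,0,0,0,0]
    - [0.2,0,0,0,0]
    - [0.3,0,0,0,0]
    - [0.3,0,0,0,0]
    - [0.3,0,0,0,0]

```text
time_s: 8.15
ee_pos: [487.4, 207.8, 49.1]
ee_rot: [-179.8, 0.1, -78.9]
force: [-0.3, 2.1, 5.5]
finger_gap: 0.1
grasp_force: 2.8
```

Call:
move_arm:
  motion:
    - [0.3,0,0,0,0]
    - [0.3,0,0,0,0]
    - [0.3,0,0,0,0]
    - [0.3,0,0,0,0]
    - [0.3,0,0,0,0]
    - [0.3,0,0,0,0]
    - [0.3,0,0,0,0]
    - [0.2,0,0,0,0]
    - [0,0,0,0,0]

```text
time_s: 9.05
ee_pos: [498.5, 150.5, 49.1]
ee_rot: [-179.9, 0.0, -78.9]
force: [1.2, -0.7, 5.4]
finger_gap: -0.1
grasp_force: 2.9
```

Run:
```python
from h import *
o=env.get_obs();print(o["ee_pos"],o["force"])
c=cap("wrist");cv2.imwrite("pics/d.png",c["pixels"])
np.savez("w.npz",**c)
print(c["T_tool_cam"],[k for k in c], c["fx"])
```

```text
[498.54236751 150.49279553  49.07819837] [ 1.1714417  -0.72878717  5.37192826]
[[-4.43780763e-04 -9.51825735e-01 -3.06639159e-01  7.91064398e+01]
 [ 9.99999878e-01 -4.89570015e-04  7.24128985e-05 -3.44037060e-01]
 [-2.19045798e-04 -3.06639089e-01  9.51825835e-01 -1.42365122e+02]
 [ 0.00000000e+00  0.00000000e+00  0.00000000e+00  1.00000000e+00]] ['pixels', 'z_map', 'fx', 'fy', 'cx', 'cy', 'T_tool_cam'] 309.70691628693146
```

View pics/d.png

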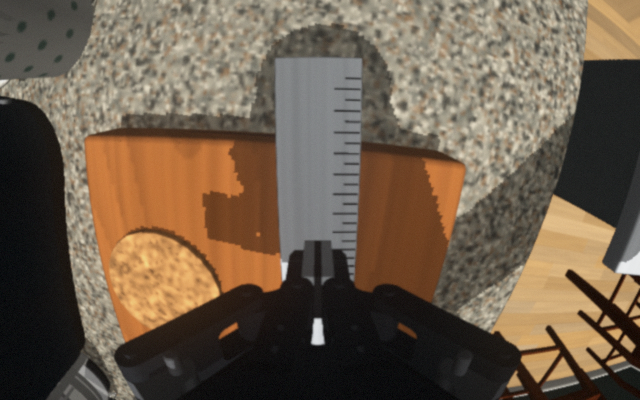

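The overhang worked. The ruler's end is at (318,57), and the block edge crosses it at about row 140. I'll compute distances from these.

```bash
cat >> h.py <<'E'
def fish(c,u,v,tcp,rpy,z):
    dx,dy=u-c["cx"],v-c["cy"];r=np.hypot(dx,dy);t=r/c["fx"]
    d=np.array([np.sin(t)*dx/r,np.sin(t)*dy/r,np.cos(t)])
    T=c["T_tool_cam"];Rw=R.from_euler("xyz",rpy,degrees=True).as_matrix()
    o=Rw@T[:3,3]+tcp;d=Rw@T[:3,:3]@d
    return o+d*(z-o[2])/d[2]
E
python3 - <<'E'
from h import *
c=dict(np.load("w.npz"));tcp=np.array([498.5,150.5,49.1]);rpy=[180,0,-78.9]
Rw=R.from_euler("xyz",rpy,degrees=True).as_matrix()
for u,v,z in[(275,57,49),(361,57,49),(281,250,49),(356,250,49),(276,135,45),(361,144,45)]:
    p=fish(c,u,v,tcp,rpy,z);print(u,v,np.round(p,1),"tool",np.round(Rw.T@(p-tcp),1))
E
```

```text
275 57 [536.7  56.9  49. ] tool [ 99.2 -19.4   0.1]
361 57 [498.6  49.4  49. ] tool [99.2 19.4  0.1]
281 250 [518.1 150.5  49. ] tool [  3.8 -19.3   0.1]
356 250 [479.8 143.1  49. ] tool [ 3.7 19.8  0.1]
276 135 [530.1  93.1  45. ] tool [ 62.5 -20.    4.1]
361 144 [489.5  89.5  45. ] tool [58.1 20.6  4.1]
```

Call:
move_arm:
  motion:
    - [0,0,-0.4,0,0]
    - [0,0,-1,0,0]
    - [0,0,-1,0,0]
    - [0,0,-0.6,0,0.8]
    - [0.85,0,0,0,0.8]
    - [0.85,0,0,0,0.8]
    - [0.85,0,0,0,0.8]
    - [0.85,0,0,0,0.8]
    - [0,0,0,0,0.8]
    - [0,0,0,0,0.8]

```text
time_s: 10.1
ee_pos: [513.3, 67.1, 123.2]
ee_rot: [179.9, 0.0, -79.0]
force: [-0.3, 0.0, 0.4]
finger_gap: 68.4
grasp_force: 0.0
```

Run:
```python
from h import *
o=env.get_obs();print(o["ee_pos"],o["ee_rot"],o["finger_gap"])
c=cap("top")
im=c["pixels"];hsv=cv2.cvtColor(im,cv2.COLOR_BGR2HSV)
w=cap("wrist")
cv2.imwrite("pics/e.png",np.hstack([cv2.resize(w["pixels"],(400,250)),cv2.resize(im[130:290,120:376],(400,250))]))
```

```text
[513.34160958  67.06567571 123.16653339] [ 1.79948792e+02  2.96463606e-03 -7.89562995e+01] 68.361562166678
```

View pics/e.png

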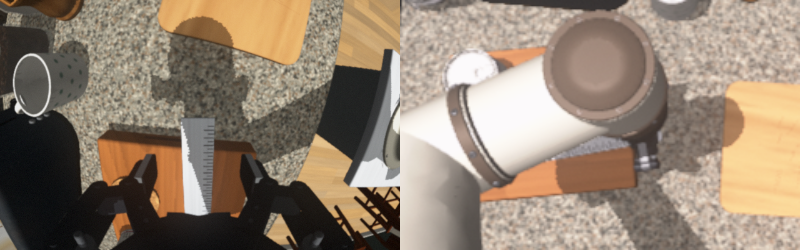

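The ruler's end sits between the open fingers, at about (183–214, 120) in the left half. I'll descend and grip.

Call:
move_arm:
  motion:
    - [0,0,1,0,0.8]
    - [0,0,1,0,0.8]
    - [0,0,0.8,0,0.8]
    - [0,0,0.44,0,0.8]
    - [0,0,0.2,0,0.8]
    - [0,0,0,0,0.8]
  newtons: 60

```text
time_s: 10.8
ee_pos: [513.7, 67.9, 37.1]
ee_rot: [180.0, -0.0, -78.8]
force: [0.5, -0.4, 0.6]
finger_gap: 68.4
grasp_force: 0.0
```

Call:
move_arm:
  motion:
    - [0,0,0,0,0.3]
    - [0,0,0,0,0.3]
    - [0,0,0,0,0.3]
    - [0,0,0,0,0.3]
    - [0,0,0,0,0.3]
    - [0,0,0,0,0.3]
  newtons: 60

```text
time_s: 11.4
ee_pos: [514.5, 67.8, 38.1]
ee_rot: [-179.9, 0.0, -78.9]
force: [-0.8, 0.2, 6.2]
finger_gap: 37.8
grasp_force: 59.8
```

Call:
move_arm:
  motion:
    - [0,0,-0.1,0,0.3]
    - [0,0,-0.3,0,0.3]
    - [0,0,-0.6,0,0.3]
    - [0,0,-0.8,0,0.3]
    - [0,0,-0.8,0,0.3]
    - [0,0,-0.8,0,0.3]
    - [0,0,-0.6,0,0.3]
    - [0,0,0,0,0.3]
    - [0,0,0,0,0.3]
  newtons: 70

```text
time_s: 12.3
ee_pos: [513.1, 67.3, 136.9]
ee_rot: [179.9, 0.0, -78.9]
force: [0.5, -0.2, -1.6]
finger_gap: 37.2
grasp_force: 70.2
```

Run:
```python
from h import *
o=env.get_obs();print(o["ee_pos"],o["ee_rot"],o["finger_gap"],o["force"],o["ft_torque"])
s=cap("scene");w=cap("wrist");np.savez("w2.npz",**w)
cv2.imwrite("pics/f.png",np.hstack([cv2.resize(w["pixels"],(400,250)),cv2.resize(s["pixels"][130:330,120:440],(400,250))]))
```

```text
[513.11851018  67.33252529 136.87450414] [ 1.79947569e+02  1.67397521e-02 -7.89125544e+01] 37.18658131149522 [ 0.49458156 -0.23427211 -1.56280996] [-0.08822207 -0.03248211  0.02259745]
```

View pics/f.png

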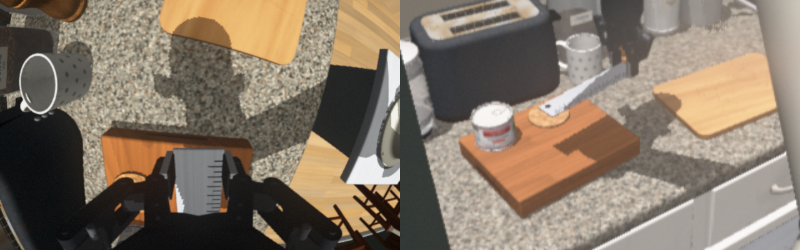

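The ruler is lifted clear and held at its end, running from (545,107) to (630,70) in the right half. I'll check its tilt from scene depth.

Run:
```python
from h import *
o=env.get_obs();t=np.array(o["ee_pos"])
c=cap("scene");P=pts(c);Rw=R.from_euler("xyz",[180,0,-78.9],degrees=True).as_matrix()
Q=(P-t)@Rw
m=(c["z_map"]>0)&(Q[...,0]<-20)&(Q[...,0]>-200)&(abs(Q[...,1])<35)&(Q[...,2]<40)&(Q[...,2]>-90)
q=Q[m];print(len(q))
for a in range(-200,-20,20):
    s=q[(q[:,0]>=a)&(q[:,0]<a+20)]
    if len(s):print(a,len(s),np.round(np.median(s,0),1),np.round(s[:,1].min(),0),np.round(s[:,1].max(),0))
```

```text
841
-200 52 [-184.3    3.5   -5.9] -17.0 23.0
-180 107 [-169.9    3.9   -6.1] -18.0 22.0
-160 107 [-150.2    4.4   -6.4] -20.0 23.0
-140 105 [-129.8    5.1   -6.7] -16.0 25.0
-120 99 [-109.1    4.6   -7.1] -19.0 24.0
-100 93 [-89.7   5.   -7.4] -18.0 24.0
-80 95 [-70.1   2.3  -7.6] -18.0 24.0
-60 92 [-49.6   6.2  -8.1] -20.0 24.0
-40 91 [-29.8   2.7  -8.1] -22.0 29.0
```

Call:
move_arm:
  motion:
    - [0,0,0,0.7,0.3]
    - [0,0,0,0.7,0.3]
    - [0,0,0,0.7,0.3]
    - [0,0,0,0.7,0.3]
    - [0.5,0,0,0,0.3]
    - [0.8,0,0,0,0.3]
    - [0.9,0,0,0,0.3]
    - [0.9,0,0,0,0.3]
    - [0.9,0.1,0,0,0.3]
    - [0.9,0.1,0,0,0.3]
    - [0.9,0.1,0,0,0.3]
    - [0.9,0.1,0,0,0.3]

```text
time_s: 13.65
ee_pos: [494.4, -100.8, 136.7]
ee_rot: [179.9, -0.0, -92.8]
force: [0.3, 0.4, -0.9]
finger_gap: 37.4
grasp_force: 70.2
```

Call:
move_arm:
  motion:
    - [0.9,0.1,0,0,0.3]
    - [0.9,0.06,0,0,0.3]
    - [0.9,0,0,0,0.3]
    - [0.9,0,0,0,0.3]
    - [0.9,0,0,0,0.3]
    - [0.9,0,0,0,0.3]
    - [0.9,0,0,0,0.3]
    - [0.7,0,0,0,0.3]
    - [0,0,0,0,0.3]
    - [0,0,0,0,0.3]

```text
time_s: 14.65
ee_pos: [481.7, -274.2, 136.6]
ee_rot: [179.9, 0.0, -92.9]
force: [-0.2, -0.1, -1.6]
finger_gap: 37.4
grasp_force: 70.2
```

On target. I'll descend about 115 mm.

Call:
move_arm:
  motion:
    - [0,0,0.4,0,0.3]
    - [0,0,0.8,0,0.3]
    - [0,0,0.8,0,0.3]
    - [0,0,0.8,0,0.3]
    - [0,0,0.8,0,0.3]
    - [0,0,0.6,0,0.3]
    - [0,0,0.3,0,0.3]
    - [0,0,0.1,0,0.3]
    - [0,0,0,0,0.3]

```text
time_s: 15.55
ee_pos: [482.7, -273.6, 22.2]
ee_rot: [180.0, -0.0, -92.8]
force: [-0.5, 0.0, 0.1]
finger_gap: 37.5
grasp_force: 70.2
```

Call:
move_arm:
  motion:
    - [0,0,0.08,0,0.3]
    - [0,0,0.08,0,0.3]
    - [0,0,0,0,0.3]
    - [0,0,0,0,0.3]

```text
time_s: 15.95
ee_pos: [482.7, -273.9, 18.6]
ee_rot: [-180.0, -0.0, -92.9]
force: [-1.0, 0.7, -1.2]
finger_gap: 37.1
grasp_force: 70.2
```

Call:
move_arm:
  motion:
    - [0,0,0.06,0,0.3]
    - [0,0,0,0,0.3]
    - [0,0,0.04,0,0.3]
    - [0,0,0,0,0.3]
    - [0,0,0,0,0.3]

```text
time_s: 16.45
ee_pos: [482.5, -273.9, 15.8]
ee_rot: [180.0, 0.0, -92.9]
force: [-0.2, 0.2, 0.0]
finger_gap: 37.7
grasp_force: 70.2
```

Call:
move_arm:
  motion:
    - [0,0,0.04,0,0.3]
    - [0,0,0,0,0.3]
    - [0,0,0.04,0,0.3]
    - [0,0,0,0,0.3]
    - [0,0,0,0,0.3]

```text
time_s: 16.95
ee_pos: [482.6, -273.9, 14.6]
ee_rot: [-180.0, -0.0, -92.9]
force: [-1.4, 1.1, 5.5]
finger_gap: 37.8
grasp_force: 73.8
```

Contact. I'll release gently and lift.

Call:
move_arm:
  motion:
    - [0,0,0,0,0.5]
    - [0,0,0,0,0.55]
    - [0,0,0,0,0.65]
    - [0,0,0,0,0.75]
    - [0,0,0,0,0.75]
    - [0,0,0,0,0.75]
    - [0,0,-0.2,0,0.75]
    - [0,0,-0.6,0,0.75]
    - [0,0,-1,0,0.75]
    - [0,0,-1,0,0.75]
    - [0,0,-1,0,0.75]
    - [0,0,-1,0,0.75]

```text
time_s: 18.15
ee_pos: [482.4, -273.8, 135.3]
ee_rot: [-180.0, -0.0, -92.9]
force: [0.8, 0.3, -0.1]
finger_gap: 63.7
grasp_force: 0.0
```

Call:
move_arm:
  motion:
    - [0.5,0,-1,0,0.75]
    - [1,0,-0.5,0,0.75]
    - [1,0,0,0,0.75]
    - [1,0,0,0,0.75]
    - [1,0,0,0,0.75]
    - [1,0,0,0,0.75]
    - [1,0,0,0,0.75]
    - [1,0,0,0,0.75]
    - [1,0,0,0,0.75]
    - [0,0,0,0,0.75]

```text
time_s: 19.15
ee_pos: [471.2, -488.5, 170.9]
ee_rot: [180.0, -0.0, -93.1]
force: [-0.7, 0.7, -0.7]
finger_gap: 63.6
grasp_force: 0.0
```

Run:
```python
from h import *
o=env.get_obs();print(o["time_s"],o["ee_pos"],o["force"])
c=cap("top");np.savez("t2.npz",**c)
s=cap("scene")
cv2.imwrite("pics/g.png",np.hstack([cv2.resize(c["pixels"][140:300,120:500],(400,250)),cv2.resize(s["pixels"][130:330,120:440],(400,250))]))
im=c["pixels"];hsv=cv2.cvtColor(im,cv2.COLOR_BGR2HSV)
m=((hsv[...,1]<70)&(hsv[...,2]>110)).astype(np.uint8)
g=np.zeros_like(m);g[192:262,335:447]=1;m&=g
m=cv2.morphologyEx(m,cv2.MORPH_CLOSE,np.ones((3,3)))
k=max(cv2.findContours(m,cv2.RETR_EXTERNAL,cv2.CHAIN_APPROX_NONE)[0],key=cv2.contourArea)[:,0,:]
f=world(c,20);W=np.array([f(*p)[:2] for p in k],np.float32)
r=cv2.minAreaRect(W);print(r);P=pts(c)[...,2][m>0];print(np.percentile(P,[5,50,95]))
```

```text
19.15 [ 471.15387293 -488.54065308  170.93520329] [-0.69325159  0.67541717 -0.70396009]
((486.37109375, -189.55462646484375), (199.87994384765625, 41.25404357910156), 87.01937103271484)
[16.65533325 19.64685259 22.30848219]
```

View pics/g.png

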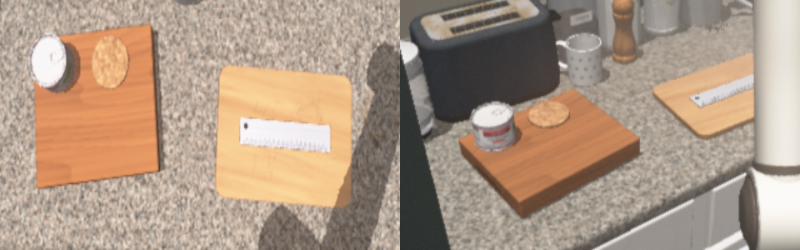

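The ruler lies flat with its ticks up, centred on the board at about (285,135) in the left half. It is 1–2 mm and 0.1° off the board's measured centre and axis, and the coaster hasn't moved.

```bash
python3 -c "
from bench import ticket
print(ticket.finish_job())"
```

```text
the job is handed in; nothing more can be done
None
```

The ruler is lying flat, tick marks up, in the middle of the prep board and along its length (about 1 mm and 0.1° off the measured centre and axis); the coaster looks unmoved, and the job was handed in at about 19 s.

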